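# Load a sample tray under a sprung hold-down arm

### The arm

A 7-joint arm with a two-finger parallel gripper is mounted at the origin on a cart in front of the work surface, level with it; the furniture and walls round the work are solid. World frame = base frame: x ahead of the robot, y to its left, z up, the work surface at z = 0. Lengths are in m, angles in rad, forces in N, time in s.
With the tool pointing down it reaches from about 0.425 to 0.925 m from the base axis. Payload 6.8 kg.
Tool frame: the origin (TCP) lies between the finger pads; the fingertips stand 22 mm ahead of it and the grasp point (between the pads) lies 3 mm ahead of it (bot.tip_reach is the distance from the TCP to the fingertips, in m); z points along the fingers, x is the direction in which the jaws open and shut, and the axes are right-handed (so a half turn about z gives the same grasp; the last joint's range is limited). The gripper opens to 85 mm and grips with 20 to 120 N. Pads are 22 mm wide; open, the fingers measure 114 mm over their backs; the gripper's body (76 mm by 85 mm) begins 54 mm behind the grasp point. The pads swing forward as they close: fully open they stand 13 mm farther back than shut.
Start: joints at [-1.293, 0.477, 0.022, 1.555, -0.011, 1.109, -0.083], TCP at [0.254, 0.625, 0.253] pointing down, gripper open.
Joint ranges: [-2.96, 2.96], [-0.34, 2.1], [-1.41, 1.46], [0.24, 2.44], [-1.37, 4.51], [0.17, 1.92], [-2.96, 2.96]. Speed limits (rad/s): [2.39, 2.39, 3.14, 3.14, 3.14, 3.14, 3.14].

### API

Orientations are given as a unit quaternion [w, x, y, z].
In Python, from station import bot gives the robot as it stands.
- The arm moves only by the tool step_arm, never from a script. Its argument "targets" is a list of rows, each a list of 5 numbers: the shift along the tool's x, y, z in mm, then the turn about the tool's z in degrees, then the closure, from 0 (fully open) to 1 (shut). In form: [[dx, dy, dz, spin, jaw], ...]. A call has 1 to 20 rows; each row is the pose to reach, as a shift and turn from the pose commanded when the call began, along the tool's axes at that moment; what a row does not reach only later rows make up. A row lasts 1/12 s, in which the tool goes at most 41.7 mm and 7.16 degrees, less where a joint would pass 70% of its speed; a pose out of reach is approached as far as the arm can. A call with a gripper value outside its range is refused whole. The fingers move at their own pace and stop on an object; "newtons" is the grip in N (left out, the last holds). Time passes only in rows, so rows that repeat a pose let the fingers close. It gives the time, the measured TCP pose, the force and the opening at its end, in the units of the state.
- bot.get_obs(): the state, without advancing time (a new reading comes with each control period).
- bot.read_camera(name): name is "side" or "top"; returns a dict with "frame" (480x640x3 uint8, red, green, blue), "z_map" (480x640 float32, m along the optical axis (not along the pixel's ray), 0 where there is no reading), "fov_y" (degrees; the focal length in pixels is half the picture's height over the tangent of half this angle, whatever the lens; pixels are square), "cx", "cy" (the principal point, pixels), "R" (3x3) and "t" (3): a world point X has camera coordinates R X + t. Camera axes: x right, y down, z forward; pixel columns grow to the right and rows downward; lengths in m; the calibration is good to about 2 mm. A picture is of the moment at which its call begins.
- bot.hand_in(): hands the job in, once; it reports no verdict.
The state is a dict: "t": time; "q": joint angles; "joint_vel": joint speeds; "joint_torque": joint torques, N m; "eef_pos": TCP position; "tool_rot": TCP orientation; "contact_force": force on the tool from outside, world axes, zero at the start; "torque": the same for the moment, N m; "gripper_width": opening from 0.0 (shut) to 1.0 (fully open).
Only numpy, scipy, OpenCV 4.12 (cv2) and the standard library are available. Lean on these libraries where they do the work, as an engineer would, in place of code of your own. Each camera call takes 0.05 s, during which the arm holds its last target.

### The job

Clamp the flat sample tray in the hold-down fixture: slide the wedge under the ball at the front of the sprung arm so that the arm is held up, then, with the wedge holding it, slide the tray endways along the guide lane beneath the arm, fully home against the end stop. Finally draw the wedge right out from under the arm, so that the arm's pad springs down onto the tray, and leave the wedge standing on its base on the worktop, well clear of the fixture. Leave the other things on the bench where they are.

Things in the scene. Friction and masses are not known exactly. Their poses are not given: they have to be found in the camera images.
- clamp: hold-down fixture, fixed. Origin: middle of its lane, on the worktop. Lane: bare worktop along the fixture's y between two dark metal rails, 74 mm clear (x -37..37 mm), rails 10 mm wide and high from y = -70 mm to the stop, flared to 90 mm at the mouth, y = -101 mm. Hinge bracket behind the lane: x 42..134, |y| < 45, 45 mm high. The ball (point nose) is in front of the lane at x = -95 mm, y = 0
- stop (a point): middle of the foot of the end stop's face: a dark metal block 18 mm high across the lane's +y end, face at y = +87 mm in the fixture's frame. The tray is home when its leading end touches it (tray centre at y = +2 mm, long axis along the lane)
- clamp_arm (a joint): angle (rad) of the sprung arm: 0 shut, grows as its front rises, to 0.5; about 0.16 with the ball on the wedge's flat, 0.09 with the pad on the tray. Hinge along the fixture's y at x = +90, z = 30 mm; a steel bar 24 mm wide, 10 thick runs from it to -x over the lane at y = 0, underside 34 mm up when shut. A spring holds it down (3 to 5 N at the nose)
- pad (a point): middle of the underside of the blunt rubber pad under the arm, over the lane's middle: 40 mm along the lane, 24 mm across. 4 mm above the worktop when the arm is shut, so the tray cannot enter; about 17 mm up when the wedge holds the arm
- nose (a point): lowest point of the steel ball (diameter 22 mm) under the arm's front end, at the fixture's x = -95 mm, y = 0; 12 mm above the worktop when the arm is shut. The bar is 14 mm wide there
- wedge: loose grey plastic wedge, 36 mm wide (x), 170 long (y), 0.17 kg. Origin: centre of its underside. Flat top 42 mm high from y = -5 to +85 mm; then a ramp down to a toe 6 mm high at y = -85. Starts to the left of the nose, toe roughly toward it. Goes in along the fixture's -y till the ball lies on the flat, comes out the same way; it stays when let go with the ball on the flat
- sample_tray: flat black rectangular tray with rounded corners, 70 mm (x) by 170 mm (y), 11 mm high, solid, 0.16 kg. Origin: centre of its underside. Starts loose on the worktop beyond the -y mouth of the lane, roughly in line with it
- glue_tube: bystander, to be left alone: crimped adhesive tube with dark cap, 34x91x14 mm. Origin: centre of its underside
- tissue_pack: bystander, to be left alone: lens tissue booklet, 105x68x10 mm. Origin: centre of its underside
- meter_head: bystander, to be left alone: round black sensor head, 51x62x20 mm. Origin: centre of its underside
- screw_tin: bystander, to be left alone: round tin with press lid, 63x63x32 mm. Origin: centre of its underside
- hex_driver: bystander, to be left alone: screwdriver lying flat, 24x172x25 mm. Origin: centre of its underside
- goggles_2: bystander, to be left alone: safety goggles, 72x141x53 mm. Origin: centre of its underside

How it is judged:
By the outcome, as a careful person would: the job done as asked, in the order asked, and still so for the second after the job is handed in, with the robot touching nothing.
It also fails if it takes over 72 s, if anything falls off the work surface, if the arm or the gripper's body presses on something with over 40 N, if the wrist force passes 120 N, or if a joint passes its speed limit or range.

## Working session

There is one attempt and no reset: what is moved stays moved. The work goes in short steps, Python scripts to look and compute and a tool call to move; the robot and the scene stay as the last step left them, time stands still between calls to the robot, and variables do not carry over. Pictures are saved under pics/ and viewed, and the job is handed in when it is done.

Besides the shell and the picture viewer there is one more tool, called as name([rows], argument=value, ...), one row to a line, values as JSON. step_arm: Moves the arm, as the interface text tells. Its arguments: {"type":"object","properties":{"targets":{"type":"array"},"newtons":{"type":"number"}},"required":["targets"]}

```bash
ls; mkdir -p pics; python3 - <<'E'
from station import bot
import cv2,pickle
o=bot.get_obs();print(o)
for n in("side","top"):
    c=bot.read_camera(n);pickle.dump(c,open(f"pics/{n}0.pkl","wb"))
    cv2.imwrite(f"pics/{n}0.png",c["frame"][:,:,::-1]);print(n,c["fov_y"],c["cx"],c["cy"],c["R"],c["t"])
E
```

```text
pics
{'t': 0.0, 'q': array([-1.29308705,  0.47777524,  0.02236693,  1.55647854, -0.01150236,
        1.10929823, -0.08310261]), 'joint_vel': array([-1.90996390e-03,  2.30093685e-04, -5.27119909e-04,  7.29582615e-05,
        1.09596262e-03,  2.46685153e-03, -1.58033656e-03]), 'joint_torque': array([-7.89733258e-04, -5.96428657e+01,  1.60774883e+00, -2.81208497e+01,
        1.24125404e-02,  8.97985505e-03,  2.85627607e-05]), 'eef_pos': array([0.25382323, 0.62484951, 0.25233144]), 'tool_rot': array([ 5.70165093e-04,  8.29552266e-01,  5.58428330e-01, -7.16159689e-04]), 'contact_force': array([-0.05268053,  0.12246621, -0.67564785]), 'torque': array([-0.00534151, -0.00485091, -0.01054908]), 'gripper_width': 1.0010403521867568}
side 48.85708468372109 313.78563699919175 240.06667738804776 [[ 0.91233749 -0.4094196   0.00398675]
 [-0.26410684 -0.59591195 -0.75837756]
 [ 0.3128704   0.69084335 -0.65180333]] [-0.52773306  0.13434198  0.91350458]
top 42.07746588538663 306.7658743648205 232.6868436831602 [[-0.0028897  -0.99991366  0.01281918]
 [-0.99617837  0.00175938 -0.0873244 ]
 [ 0.08729431 -0.01302254 -0.99609744]] [-0.04559122  0.55284518  1.44319989]
```

View pics/side0.png

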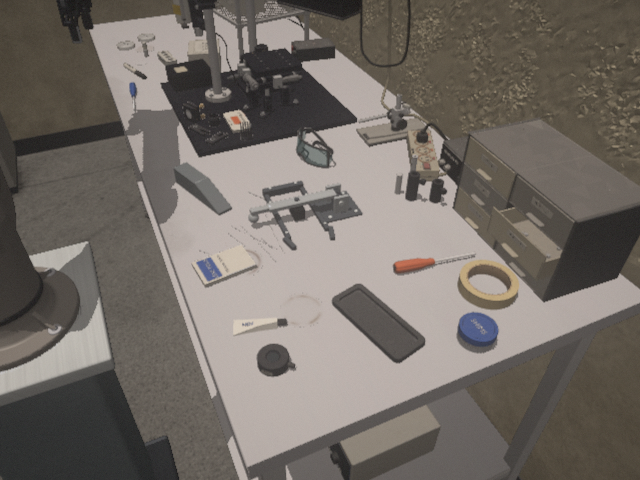

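View pics/top0.png

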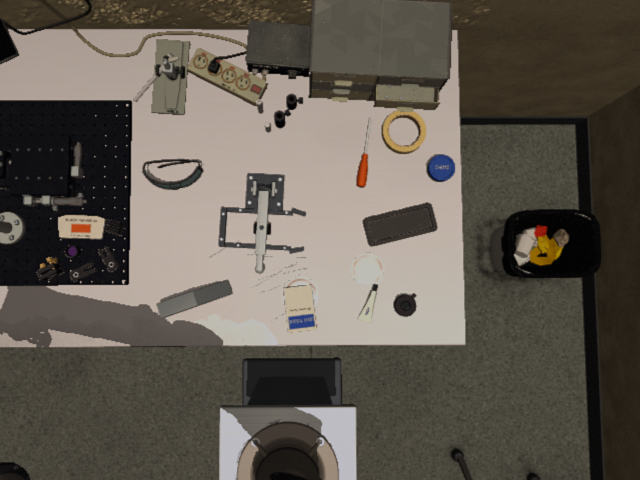

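The top view shows the fixture near (260,225) with its stop to the left, the nose at (260,268), the wedge at (195,298) and the tray at (400,224). The mouth is to the right. The wedge's toe looks to be at its right end. Next I'll measure these positions.

```bash
cat > h.py <<'E'
import numpy as np,cv2,pickle
def cloud(c):
    z=c["z_map"];H,W=z.shape;f=H/2/np.tan(np.radians(c["fov_y"]/2))
    u,v=np.meshgrid(np.arange(W),np.arange(H))
    P=np.stack([(u-c["cx"])/f*z,(v-c["cy"])/f*z,z],-1)
    return (P-c["t"])@c["R"]
def proj(c,X):
    f=240/np.tan(np.radians(c["fov_y"]/2));p=np.asarray(X)@c["R"].T+c["t"]
    return np.stack([p[...,0]/p[...,2]*f+c["cx"],p[...,1]/p[...,2]*f+c["cy"]],-1)
# ortho rectified view at height z0
def rect(c,x0,x1,y0,y1,z0,s):
    xs=np.arange(x1,x0,-s);ys=np.arange(y1,y0,-s)
    X=np.stack([*np.meshgrid(xs,ys,indexing='ij')],-1);X=np.concatenate([X,np.full(X.shape[:2]+(1,),z0)],-1)
    m=proj(c,X).astype(np.float32)
    return cv2.remap(c["frame"],m[...,0],m[...,1],cv2.INTER_CUBIC)
E
python3 - <<'E'
from h import *
for n in("top","side"):
    c=pickle.load(open(f"pics/{n}0.pkl","rb"));P=cloud(c)
    bands=[("table",-.01,.004)]
    m=(P[...,0]>.3)&(P[...,0]<.95)&(abs(P[...,1])<.5)
    print(n,"table z",np.median(P[m][:,2]))
    h=np.zeros((480,640),np.uint8)
    hz=np.clip(P[...,2]*3000,0,255);hz[~m]=0
    cv2.imwrite(f"pics/h_{n}.png",hz.astype(np.uint8))
    # rectified
    r=rect(c,.38,.78,-.42,.36,0,.001)
    cv2.imwrite(f"pics/r_{n}.png",r[:,:,::-1])
E
```

```text
top table z 0.002150329947743868
side table z -0.00044732673164192836
```

View pics/r_top.png

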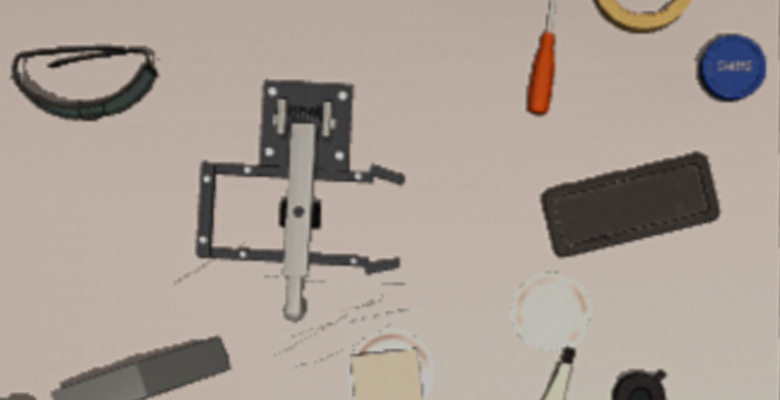

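View pics/r_side.png

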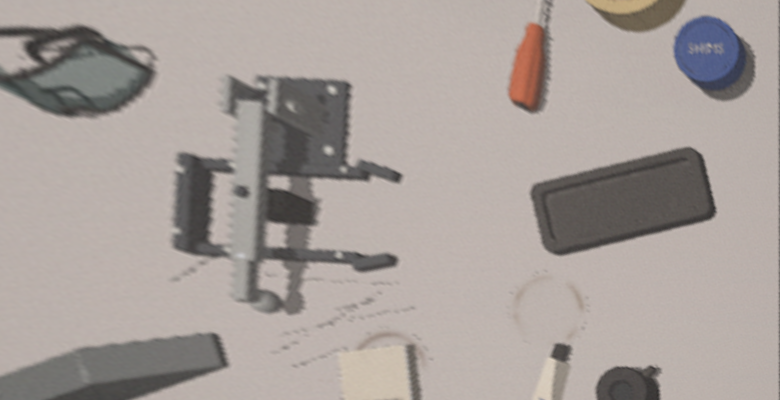

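View pics/h_top.png

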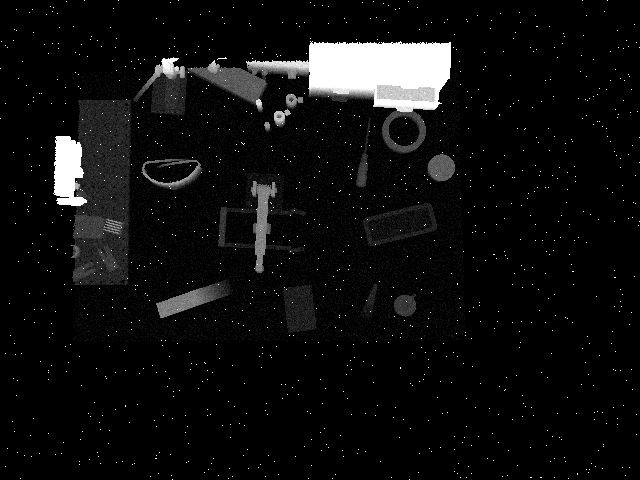

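```bash
cat > fit.py <<'E'
from h import *
from scipy.optimize import least_squares,minimize
from scipy.ndimage import map_coordinates
def tray(c,x0,x1,y0,y1,s=.0005):
    r=rect(c,x0,x1,y0,y1,.011,s);g=r.max(-1)
    m=(g<120).astype(np.uint8);m=cv2.morphologyEx(m,cv2.MORPH_OPEN,np.ones((5,5)))
    cs,_=cv2.findContours(m,cv2.RETR_EXTERNAL,cv2.CHAIN_APPROX_NONE)
    k=max(cs,key=cv2.contourArea);(u,v),wh,a=cv2.minAreaRect(k)
    b=cv2.boxPoints(((u,v),wh,a));B=np.stack([x1-b[:,1]*s,y1-b[:,0]*s],-1)
    e=[B[1]-B[0],B[2]-B[1]];l=max(e,key=np.linalg.norm);l=l*np.sign(l[1])
    return np.array([x1-v*s,y1-u*s]),np.array(wh)*s,np.degrees(np.arctan2(-l[0],l[1]))
def wedgefit(c,g):
    P=cloud(c);z0=np.median(P[(P[...,0]>.3)&(P[...,0]<.95)&(abs(P[...,1])<.4)][:,2])
    Q=P.reshape(-1,3);Q=Q[(np.hypot(Q[:,0]-g[0],Q[:,1]-g[1])<.16)];Q=Q-[0,0,z0]
    Q=Q[(Q[:,2]<.06)&(Q[:,2]>-.01)]
    def model(p):
        a=p[2];d=Q[:,:2]-p[:2];x=d[:,0]*np.cos(a)+d[:,1]*np.sin(a);y=-d[:,0]*np.sin(a)+d[:,1]*np.cos(a)
        h=np.interp(y,[-.085,-.005,.085],[.006,.042,.042])
        w=1/(1+np.exp(-np.clip((.018-abs(x))/.0007,-50,50)))/(1+np.exp(-np.clip((.085-abs(y))/.0007,-50,50)))
        return h*w
    f=lambda p:np.minimum(np.abs(model(p)-Q[:,2]),.02).sum()
    best=None
    for da in np.radians([-8,0,8]):
        r=minimize(f,[g[0],g[1],g[2]+da],method="Nelder-Mead",options=dict(initial_simplex=np.array([[g[0],g[1],g[2]+da]]*4)+np.array([[0,0,0],[.02,0,0],[0,.02,0],[0,0,.15]]),maxiter=800))
        if best is None or r.fun<best.fun:best=r
    return best.x[:2],np.degrees(best.x[2]),best.fun/len(Q)
E
python3 - <<'E'
from fit import *
for n in("top","side"):
    c=pickle.load(open(f"pics/{n}0.pkl","rb"))
    print(n,tray(c,.5,.65,-.40,-.15))
    print(wedgefit(c,(.408,.22,-.25)),wedgefit(c,(.408,.22,.25)))
    r=rect(c,.44,.72,-.06,.18,.010,.0004)
    cv2.imwrite(f"pics/f_{n}.png",r[:,:,::-1])
E
```

```text
top (array([ 0.5745576 , -0.26799325]), array([0.07207684, 0.17169754]), np.float32(13.645944))
(array([0.40027761, 0.21740759]), np.float64(18.927037317733337), np.float64(0.0030251214512211503)) (array([0.40027875, 0.21741107]), np.float64(18.925817906668012), np.float64(0.003025121418892646))
side (array([ 0.57332713, -0.27092056]), array([0.07502633, 0.17352745]), np.float32(13.650423))
(array([0.40160523, 0.21758717]), np.float64(19.422277300589364), np.float64(0.0020145165950466357)) (array([0.40160729, 0.21758566]), np.float64(19.42510817010499), np.float64(0.0020145143244210927))
```

View pics/f_top.png

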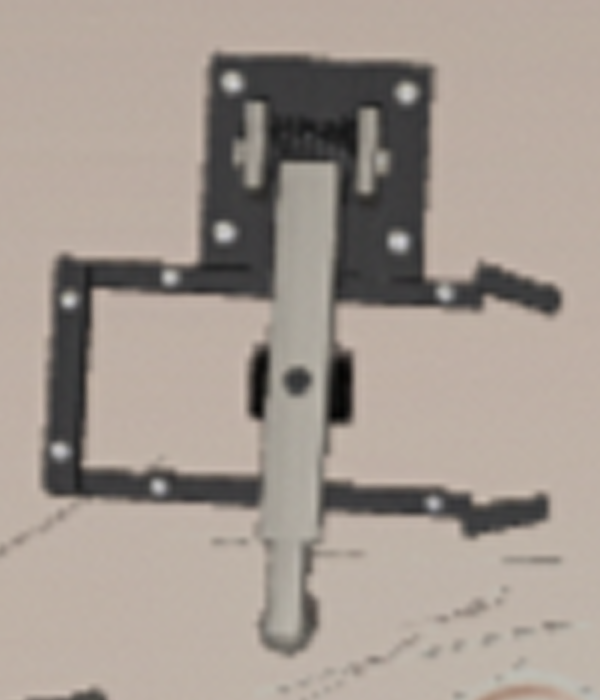

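View pics/f_side.png

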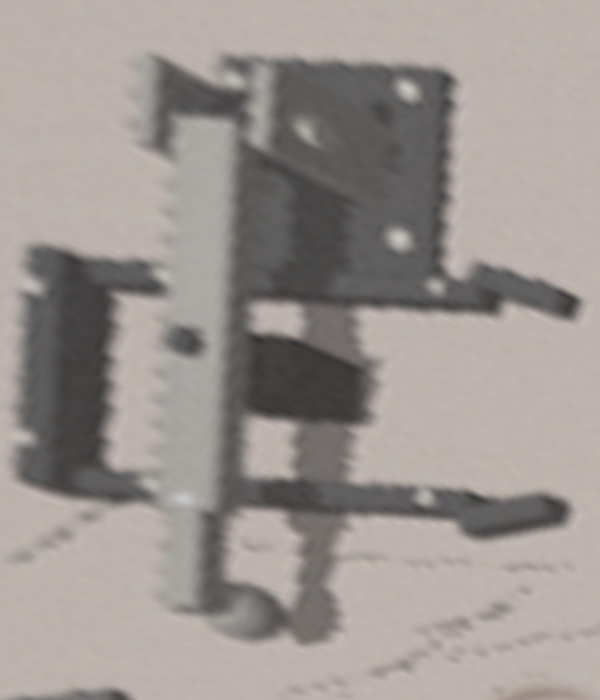

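```bash
python3 - <<'E'
from fit import *
s=.0004
for n in("top","side"):
    c=pickle.load(open(f"pics/{n}0.pkl","rb"))
    print(n,"campos",-c["R"].T@c["t"])
    g=rect(c,.44,.72,-.06,.18,.010,s).max(-1).astype(float)
    T=120
    cols=list(range(110,235))+list(range(375,460)) if n=="top" else list(range(120,150))+list(range(385,460))
    up=[];lo=[]
    for k in cols:
        col=g[:,k]
        # from lane middle go up/down to dark; 
        i=380
        while i>0 and col[i]>T:i-=1
        up.append(i)
        i=430
        while i<600 and col[i]>T:i+=1
        lo.append(i)
    for nm,e in(("up",up),("lo",lo)):
        y=.18-np.array(cols)*s;x=.72-np.array(e)*s
        ok=abs(x-np.median(x))<.012
        p=np.polyfit(y[ok],x[ok],1);r=x-np.polyval(p,y);ok&=abs(r)<.002;p=np.polyfit(y[ok],x[ok],1)
        print(nm,p,"x at y=.06",np.polyval(p,.06),"ang",np.degrees(np.arctan(p[0])),ok.sum())
    # stop face top edge, z=18mm
    g2=rect(c,.44,.72,-.06,.18,.018 if n=="top" else 0.0,s).max(-1).astype(float)
    e=[]
    rows=range(310,450)
    for r in rows:
        i=170 if n=="top" else 140
        while i>0 and g2[r,i]>T:i-=1
        e.append(i)
    y=.18-np.array(e)*s;x=.72-np.array(rows)*s
    p=np.polyfit(x,y,1);print("stop face y at x=.57",np.polyval(p,.57),np.degrees(np.arctan(-p[0])))
    # ball via circle centre at z=.023
    b=rect(c,.43,.52,.02,.11,.023,.0002);cv2.imwrite(f"pics/b_{n}.png",b[:,:,::-1])
E
```

```text
top campos [ 0.42461753 -0.02776583  1.48642903]
up [0.05500483 0.59698151] x at y=.06 0.600281801399049 ang 3.148372190754373 210
lo [0.06274644 0.52373249] x at y=.06 0.5274972768303335 ang 3.5903989053610803 210
stop face y at x=.57 0.14418087336817478 3.3334239382482256
side campos [ 0.23114275 -0.76709683  0.69941121]
up [0.05640708 0.59591487] x at y=.06 0.5992992899649453 ang 3.2284662609060333 105
lo [0.04960959 0.52379893] x at y=.06 0.5267755029843739 ang 2.840091650162656 57
stop face y at x=.57 0.14621049616234078 18.133731754346783
```

View pics/b_top.png

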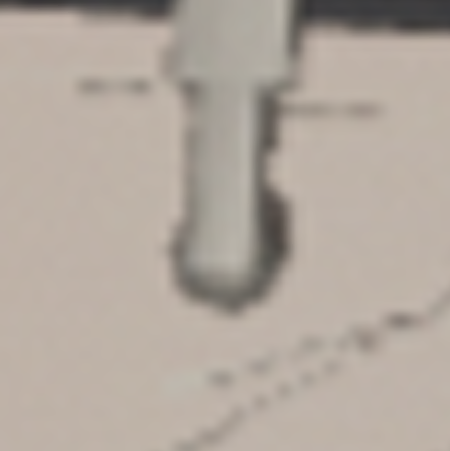

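View pics/b_side.png

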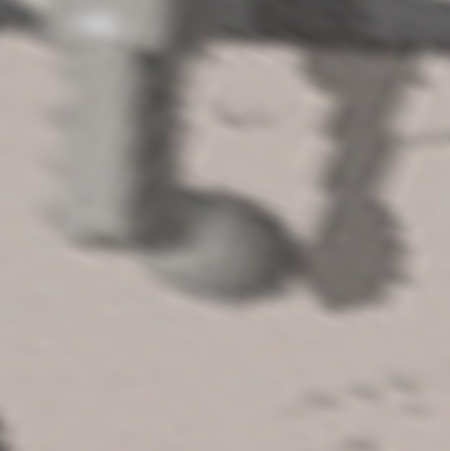

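```bash
cat > mv.py <<'E'
import numpy as np,sys
from scipy.spatial.transform import Rotation as Ro
from station import bot
# usage: x y z jawyaw(deg)
o=bot.get_obs();q=o["tool_rot"];R=Ro.from_quat([q[1],q[2],q[3],q[0]]).as_matrix()
yaw=np.degrees(np.arctan2(R[1,0],R[0,0]))
print("t",round(o["t"],2),"pos",o["eef_pos"].round(4),"yaw",round(yaw,2),"w",round(o["gripper_width"],3),"F",o["contact_force"].round(1),"q",o["q"].round(2))
if len(sys.argv)>3:
    a=list(map(float,sys.argv[1:]))
    d=R.T@(np.array(a[:3])-o["eef_pos"])*1000
    s=((yaw-a[3])+90)%180-90 if len(a)>3 else 0
    print("d mm",d.round(1),"spin",round(s,2))
E
python3 mv.py .3797 .2789 .12 19.1
```

```text
t 0.1 pos [0.2538 0.6249 0.2524] yaw 67.9 w 0.993 F [-0.1  0.1 -0.8] q [-1.29  0.48  0.02  1.56 -0.01  1.11 -0.08]
d mm [-273.   246.8  132.9] spin 48.8
```

step_arm([
  [-30, 27, 15, 6, 0.35],
  [-60, 55, 30, 12, 0.35],
  [-90, 82, 44, 18, 0.35],
  [-120, 109, 58, 24, 0.35],
  [-150, 136, 73, 30, 0.35],
  [-180, 163, 88, 36, 0.35],
  [-210, 190, 102, 42, 0.35],
  [-240, 217, 117, 48, 0.35],
  [-273, 247, 133, 48.8, 0.35],
  [-273, 247, 133, 48.8, 0.35],
  [-273, 247, 133, 48.8, 0.35],
  [-273, 247, 133, 48.8, 0.35],
], newtons=40)

```text
t: 1.1
eef_pos: [0.3802, 0.2786, 0.12]
tool_rot: [0.0, 0.986, 0.165, -0.0]
contact_force: [-0.3, 1.0, 0.4]
gripper_width: 0.65
```

```bash
python3 mv.py .3797 .2789 .032 19.1; python3 - <<'E'
from station import bot
import cv2,pickle
for n in("side","top"):
    c=bot.read_camera(n)
    cv2.imwrite(f"pics/{n}1.png",cv2.resize(c["frame"][100:380,60:460,::-1],None,fx=2,fy=2))
E
```

```text
t 1.1 pos [0.3802 0.2786 0.12  ] yaw 18.96 w 0.65 F [-0.3  1.   0.4] q [-0.98  0.34  0.25  2.16 -0.14  0.65 -0.3 ]
d mm [-0.3 -0.4 88. ] spin -0.14
```

View pics/side1.png

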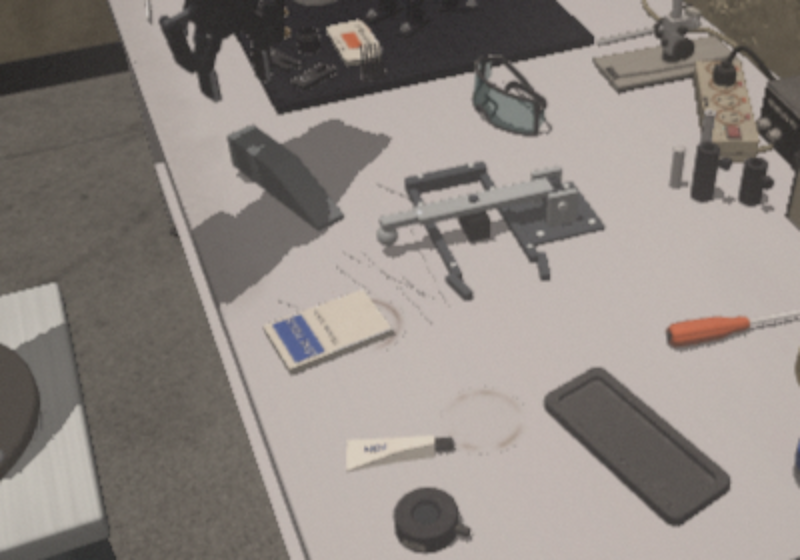

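View pics/top1.png

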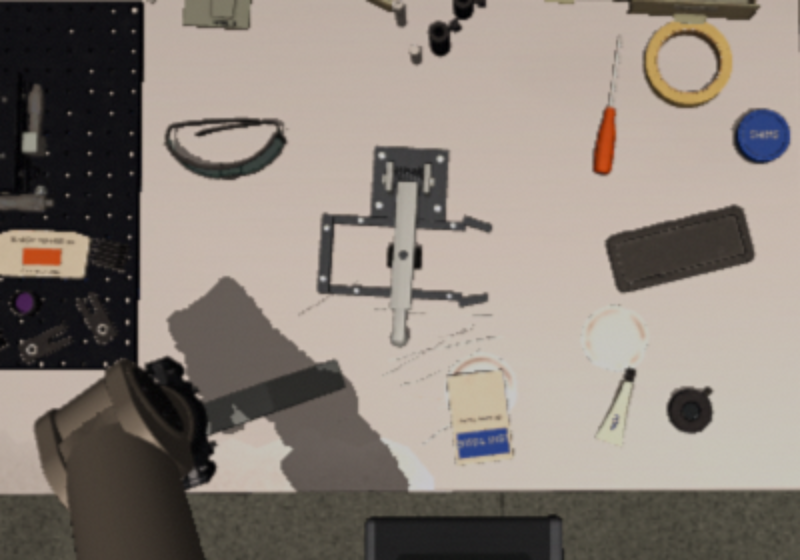

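```bash
python3 - <<'E'
from h import *
for n in("side","top"):
    c=pickle.load(open(f"pics/{n}0.pkl","rb"))
    print(n,((proj(c,np.array([[.3802,.2786,.098],[.3797,.2789,.042],[.429,.137,.006]]))-[60,100])*2).round())
E
```

```text
side [[239.  92.]
 [247. 135.]
 [329. 220.]]
top [[199. 416.]
 [210. 415.]
 [338. 371.]]
```

```bash
python3 - <<'E'
from station import bot
import cv2,pickle
from h import *
c=bot.read_camera("side");pickle.dump(c,open("pics/s2.pkl","wb"))
im=cv2.resize(np.ascontiguousarray(c["frame"][60:220,100:260,::-1]),None,fx=4,fy=4,interpolation=cv2.INTER_CUBIC)
for X in([.3802,.2786,.098],[.3797,.2789,.042]):
    p=(proj(c,np.array(X))-[100,60])*4;cv2.circle(im,tuple(int(v) for v in p),4,(0,0,255),-1)
cv2.imwrite("pics/s2.png",im[:600])
P=cloud(c);print(P[60:160:10,140:200:8].round(3)[...,:].tolist()[:0])
m=(P[...,2]>.07)&(P[...,0]>.25)&(P[...,0]<.5)&(P[...,1]>.15)&(P[...,1]<.45)
print(P[m].min(0),P[m].max(0)); Q=P[m]; Q=Q[Q[:,2]<.13]; print(len(Q),np.percentile(Q,[5,50,95],axis=0))
E
```

```text
[]
[0.31147462 0.21567873 0.10124883] [0.44649113 0.31321297 0.4210408 ]
191 [[0.33974056 0.25914366 0.10449648]
 [0.40144304 0.27867037 0.11841382]
 [0.41697073 0.29863291 0.12879006]]
```

View pics/s2.png

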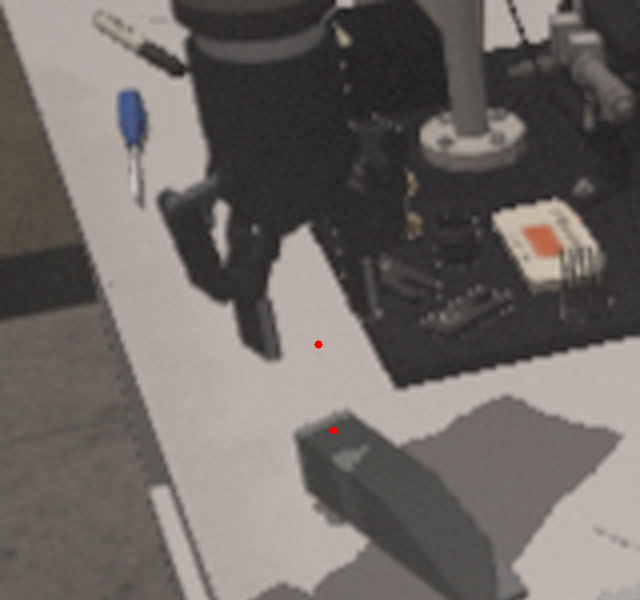

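The fingers straddle the red grasp point: the left tip is at (265,350) and the right one is at (375,310) against the board. The wedge's rear is directly below, so I'll descend and grip.

step_arm([
  [0, 0, 25, 0, 0.35],
  [0, 0, 50, 0, 0.35],
  [0, 0, 75, 0, 0.35],
  [0, 0, 88, 0, 0.35],
  [0, 0, 88, 0, 0.35],
  [0, 0, 88, 0, 0.7],
  [0, 0, 88, 0, 0.8],
  [0, 0, 88, 0, 0.8],
  [0, 0, 88, 0, 0.8],
  [0, 0, 88, 0, 0.8],
], newtons=40)

```text
t: 2.08
eef_pos: [0.3804, 0.2801, 0.0331]
tool_rot: [-0.001, 0.986, 0.166, 0.001]
contact_force: [-0.5, -0.6, 2.7]
gripper_width: 0.413
```

```bash
python3 - <<'E'
import numpy as np
O=np.array([.5636,.0581]);ye=np.array([.0558,.9984]);nose=np.array([.4690,.0635])
for d in (.11,-.02): 
    w=nose+d*ye; print("wedge c",w,"tcp",w+.065*ye)
E
python3 mv.py .4788 .2382 .032 -3.2
```

```text
wedge c [0.475138 0.173324] tcp [0.478765 0.23822 ]
wedge c [0.467884 0.043532] tcp [0.471511 0.108428]
t 2.08 pos [0.3804 0.2801 0.0331] yaw 19.11 w 0.413 F [-0.5 -0.6  2.7] q [-0.92  0.51  0.19  2.2  -0.21  0.45 -0.23]
d mm [79.2 71.8  1.1] spin 22.31
```

step_arm([
  [10, 9, 0, 2.8, 0.8],
  [20, 18, 0, 5.6, 0.8],
  [30, 27, 0, 8.4, 0.8],
  [40, 36, 0, 11.2, 0.8],
  [50, 45, 0, 14, 0.8],
  [60, 54, 0, 16.8, 0.8],
  [70, 63, 0, 19.6, 0.8],
  [79, 72, 0, 22.3, 0.8],
  [79, 72, 0, 22.3, 0.8],
  [79, 72, 0, 22.3, 0.8],
  [79, 72, 0, 22.3, 0.8],
])

```text
t: 3.0
eef_pos: [0.4806, 0.2365, 0.0331]
tool_rot: [-0.0, 1.0, -0.029, 0.002]
contact_force: [2.7, -2.0, 5.2]
gripper_width: 0.416
```

```bash
python3 mv.py .4788 .2382 .032 -3.2;python3 - <<'E'
from station import bot
from fit import *
im=[]
for n in("side","top"):
    c=bot.read_camera(n)
    print(wedgefit(c,(.475,.173,-.056)))
    b=rect(c,.43,.53,0,.3,.02,.0005);im.append(b[:,:,::-1])
cv2.imwrite("pics/w3.png",np.vstack(im))
E
```

```text
t 3.0 pos [0.4806 0.2365 0.0331] yaw -3.27 w 0.416 F [ 2.7 -2.   5.2] q [-0.8   0.59  0.29  2.06 -0.31  0.54 -0.35]
d mm [-1.9 -1.6  1.1] spin -0.07
(array([0.47572736, 0.17026669]), np.float64(-3.61563686267835), np.float64(0.003830411100440076))
(array([0.4748042 , 0.17211237]), np.float64(-3.3263124791242626), np.float64(0.004481567297897226))
```

View pics/w3.png

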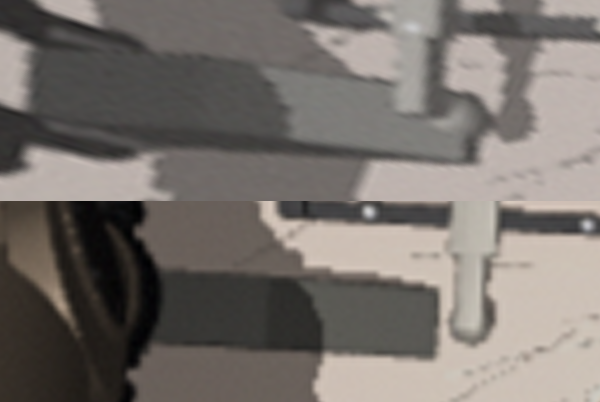

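Both fits put the wedge at about (.475,.171) and yaw −3.4°, with its toe about 14 mm short of the ball and in line with it. Now I'll push it in.

step_arm([
  [0, 8, 0, 0, 0.8],
  [0, 16, 0, 0, 0.8],
  [0, 24, 0, 0, 0.8],
  [0, 32, 0, 0, 0.8],
  [0, 40, 0, 0, 0.8],
  [0, 48, 0, 0, 0.8],
  [0, 56, 0, 0, 0.8],
  [0, 64, 0, 0, 0.8],
  [0, 72, 0, 0, 0.8],
  [0, 80, 0, 0, 0.8],
  [0, 88, 0, 0, 0.8],
  [0, 96, 0, 0, 0.8],
  [0, 104, 0, 0, 0.8],
  [0, 112, 0, 0, 0.8],
  [0, 120, 0, 0, 0.8],
  [0, 128, 0, 0, 0.8],
  [0, 128, 0, 0, 0.8],
  [0, 128, 0, 0, 0.8],
])

```text
t: 4.6
eef_pos: [0.4719, 0.1106, 0.0331]
tool_rot: [-0.001, 1.0, -0.027, 0.001]
contact_force: [0.5, 2.1, 7.4]
gripper_width: 0.414
```

```bash
python3 mv.py .4715 .1084 .032 -3.2;python3 - <<'E'
from station import bot
from fit import *
im=[]
for n in("side","top"):
    c=bot.read_camera(n)
    im.append(cv2.resize(c["frame"][160:300,160:380,::-1],None,fx=2.6,fy=2.1))
cv2.imwrite("pics/w4.png",np.vstack(im))
E
```

```text
t 4.6 pos [0.4719 0.1106 0.0331] yaw -3.12 w 0.414 F [0.5 2.1 7.4] q [-0.57  0.53  0.26  2.17 -0.3   0.47 -0.13]
d mm [-0.3  2.2  1.1] spin 0.08
```

View pics/w4.png

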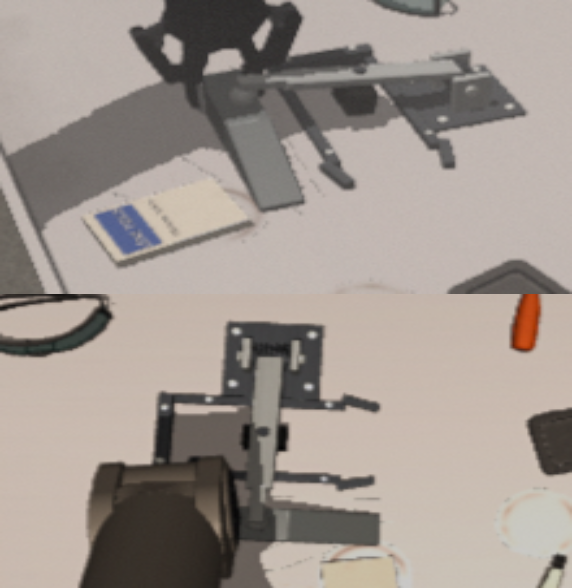

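The side view shows the ball on the flat at (245,85). The top view has the crease at (285,525), clear of the ball. Next I'll let go and rise.

step_arm([
  [0, 0, 0, 0, 0.45],
  [0, 0, 0, 0, 0.42],
  [0, 0, 0, 0, 0.4],
  [0, 0, -20, 0, 0.4],
  [0, 0, -50, 0, 0.4],
  [0, 0, -80, 0, 0.4],
  [0, 0, -110, 0, 0.2],
  [0, 0, -110, 0, 0.2],
])

```text
t: 5.37
eef_pos: [0.4737, 0.1099, 0.1467]
tool_rot: [-0.002, 1.0, -0.028, 0.003]
contact_force: [0.3, -0.2, -0.3]
gripper_width: 0.798
```

```bash
python3 mv.py .5915 -.3414 .10 13.65
```

```text
t 5.37 pos [0.4737 0.1099 0.1467] yaw -3.25 w 0.798 F [ 0.3 -0.2 -0.3] q [-0.67  0.32  0.38  2.12 -0.18  0.72 -0.23]
d mm [142.8 444.   46.1] spin -16.9
```

step_arm([
  [12, 37, 0, 0, 0],
  [24, 74, 0, 0, 0],
  [36, 111, 0, 0, 0],
  [48, 148, 0, 0, 0],
  [60, 185, 0, -3, 0],
  [72, 222, 0, -6, 0],
  [84, 259, 0, -9, 0],
  [96, 296, 10, -12, 0],
  [108, 333, 20, -15, 0],
  [120, 370, 30, -16.9, 0],
  [132, 407, 40, -16.9, 0],
  [143, 444, 46, -16.9, 0],
  [143, 444, 46, -16.9, 0],
  [143, 444, 46, -16.9, 0],
  [143, 444, 46, -16.9, 0],
])

```text
t: 6.62
eef_pos: [0.5883, -0.3413, 0.0951]
tool_rot: [-0.001, 0.993, 0.119, -0.001]
contact_force: [-0.7, 0.9, 0.0]
gripper_width: 1.001
```

```bash
python3 mv.py .5915 -.3414 .030 13.65;python3 - <<'E'
from station import bot
from fit import *
im=[]
for n in("side","top"):
    c=bot.read_camera(n);pickle.dump(c,open(f"pics/{n}5.pkl","wb"))
    im.append(c["frame"][120:420,160:520,::-1])
    print(n,tray(c,.5,.65,-.40,-.15),wedgefit(c,(.468,.043,-.056)))
cv2.imwrite("pics/w5.png",np.hstack(im))
E
```

```text
t 6.62 pos [ 0.5883 -0.3413  0.0951] yaw 13.67 w 1.001 F [-0.7  0.9  0. ] q [ 0.21  0.67  0.32  1.67 -0.27  0.84  0.89]
d mm [ 3.1  1.  65.1] spin 0.02
side (array([ 0.59835662, -0.26444274]), array([0.1297574 , 0.17711296]), np.float32(13.884671)) (array([0.46738739, 0.0455311 ]), np.float64(-3.2059050489276752), np.float64(0.004033476298724912))
top (array([ 0.575  , -0.27475]), array([0.15  , 0.2495]), np.float32(0.0)) (array([0.46661674, 0.04480719]), np.float64(-3.2964738511854064), np.float64(0.0047895092653298344))
```

View pics/w5.png

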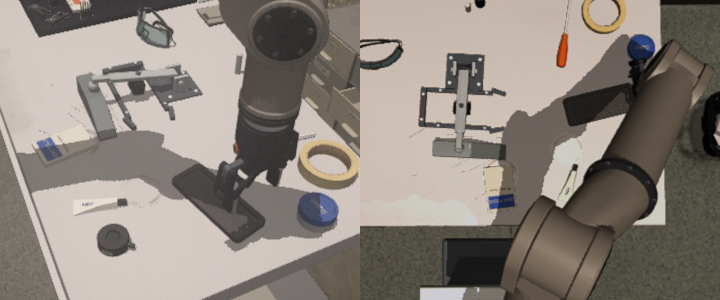

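step_arm([
  [3, 1, 15, 0, 0],
  [3, 1, 30, 0, 0],
  [3, 1, 45, 0, 0],
  [3, 1, 60, 0, 0],
  [3, 1, 65, 0, 0],
  [3, 1, 65, 0, 0],
])

```text
t: 7.22
eef_pos: [0.5907, -0.3411, 0.0285]
tool_rot: [-0.001, 0.993, 0.119, -0.002]
contact_force: [-0.3, 0.2, 0.3]
gripper_width: 0.998
```

```bash
python3 mv.py .5915 -.3414 .020 13.65;python3 - <<'E'
from station import bot
from fit import *
c=bot.read_camera("side")
cv2.imwrite("pics/w6.png",cv2.resize(c["frame"][240:390,320:480,::-1],None,fx=4,fy=4,interpolation=cv2.INTER_CUBIC))
P=cloud(c)
# dark finger points near: world box
m=(P[...,1]<-.31)&(P[...,1]>-.38)&(((P[...,0]>.53)&(P[...,0]<.552)))
Q=P[m];
for lo in np.arange(-.005,.06,.005):
    k=(Q[:,2]>=lo)&(Q[:,2]<lo+.005);print(round(lo,3),k.sum(),end='; ')
E
```

```text
t 7.22 pos [ 0.5907 -0.3411  0.0285] yaw 13.7 w 0.998 F [-0.3  0.2  0.3] q [ 0.23  0.76  0.29  1.69 -0.3   0.74  0.91]
d mm [0.7 0.5 8.5] spin 0.05
-0.005 393; 0.0 82; 0.005 0; 0.01 0; 0.015 2; 0.02 4; 0.025 25; 0.03 28; 0.035 26; 0.04 24; 0.045 18; 0.05 16; 0.055 6;
```

View pics/w6.png

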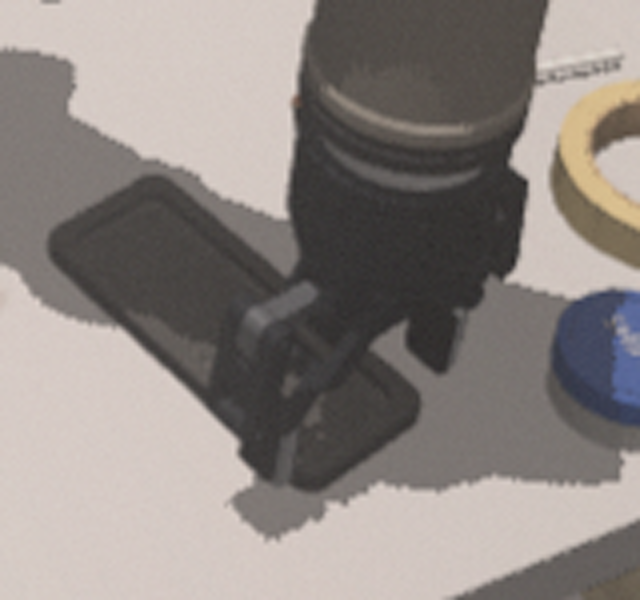

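step_arm([
  [0, 0, 6, 0, 0],
  [0, 0, 11, 0, 0],
  [0, 0, 11, 0, 0],
  [0, 0, 11, 0, 0.1],
  [0, 0, 11, 0, 0.2],
  [0, 0, 11, 0, 0.3],
  [0, 0, 11, 0, 0.3],
  [0, 0, 11, 0, 0.3],
], newtons=30)

```text
t: 7.93
eef_pos: [0.5926, -0.3422, 0.021]
tool_rot: [0.0, 0.993, 0.119, 0.0]
contact_force: [-1.9, 1.2, 5.7]
gripper_width: 0.805
```

```bash
python3 mv.py;python3 - <<'E'
from station import bot
from fit import *
c=bot.read_camera("side")
cv2.imwrite("pics/w7.png",cv2.resize(c["frame"][240:390,320:480,::-1],None,fx=4,fy=4,interpolation=cv2.INTER_CUBIC))
E
```

```text
t 7.93 pos [ 0.5926 -0.3422  0.021 ] yaw 13.69 w 0.805 F [-1.9  1.2  5.7] q [ 0.24  0.78  0.28  1.69 -0.3   0.72  0.91]
```

View pics/w7.png

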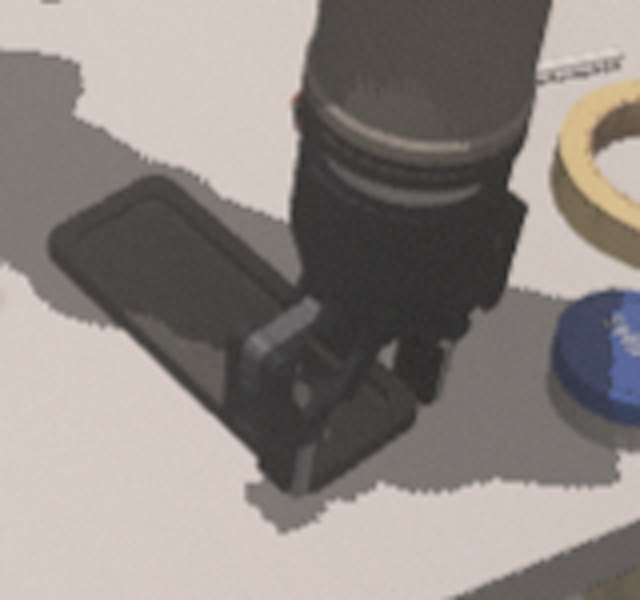

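```bash
python3 mv.py .5469 -.2414 .022 -3.2
```

```text
t 7.98 pos [ 0.5926 -0.3422  0.021 ] yaw 13.69 w 0.81 F [-1.5  1.4  6.3] q [ 0.24  0.78  0.28  1.69 -0.3   0.72  0.91]
d mm [ -20.5 -108.7   -1. ] spin 16.89
```

step_arm([
  [0, 0, -2, 0, 0.3],
  [-2, -10, -2, 1.7, 0.3],
  [-4, -20, -2, 3.4, 0.3],
  [-6, -30, -2, 5.1, 0.3],
  [-8, -40, -2, 6.8, 0.3],
  [-10, -50, -2, 8.5, 0.3],
  [-12, -60, -2, 10.2, 0.3],
  [-14, -70, -2, 11.9, 0.3],
  [-16, -80, -2, 13.6, 0.3],
  [-18, -90, -2, 15.3, 0.3],
  [-19.5, -100, -2, 16.9, 0.3],
  [-20.5, -109, -2, 16.9, 0.3],
  [-20.5, -109, -2, 16.9, 0.3],
  [-20.5, -109, -2, 16.9, 0.3],
])

```text
t: 9.15
eef_pos: [0.5465, -0.2404, 0.0222]
tool_rot: [-0.0, 1.0, -0.027, -0.0]
contact_force: [-0.1, -0.2, -1.4]
gripper_width: 0.807
```

```bash
python3 mv.py .5469 -.2414 .022 -3.2;python3 - <<'E'
from station import bot
from fit import *
im=[]
for n in("side","top"):
    c=bot.read_camera(n);pickle.dump(c,open(f"pics/{n}8.pkl","wb"))
    im.append(rect(c,.46,.66,-.26,.16,.011,.0007)[:,:,::-1])
cv2.imwrite("pics/w8.png",np.vstack(im))
E
```

```text
t 9.15 pos [ 0.5465 -0.2404  0.0222] yaw -3.09 w 0.807 F [-0.1 -0.2 -1.4] q [ 0.05  0.68  0.36  1.91 -0.39  0.61  0.6 ]
d mm [0.4 1.  0.2] spin 0.11
```

View pics/w8.png

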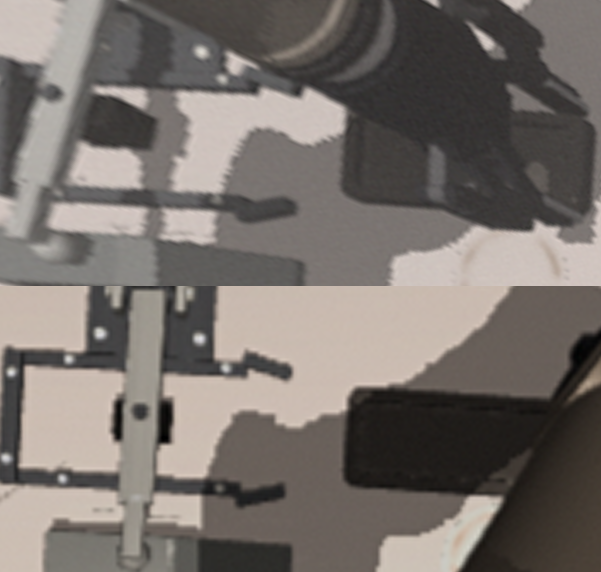

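```bash
python3 - <<'E'
from fit import *
c=pickle.load(open("pics/top8.pkl","rb"));s=.0004
g=rect(c,.49,.62,-.20,-.08,.011,s).max(-1).astype(float)
U=[];L=[];C=range(40,200)
for k in C:
    d=np.where(cv2.GaussianBlur(g,(5,5),0)[:,k]<70)[0];U.append(d.min() if len(d) else 0);L.append(d.max() if len(d) else 0)
y=-.08-np.array(C)*s;up=.62-np.array(U)*s;lo=.62-np.array(L)*s
print(up[::15].round(4),lo[::15].round(4))
for e in(up,lo):
    ok=(y<-.115)&(abs(e-np.median(e))<.006)
    p=np.polyfit(y[ok],e[ok],1);print(np.polyval(p,-.13),np.degrees(np.arctan(p[0])))
print("lane x at -.13:",.5636+(-.13-.0581)*.0559)
E
```

```text
[0.5872 0.5876 0.5876 0.5888 0.588  0.5876 0.5872 0.5868 0.5868 0.5864
 0.5856] [0.5188 0.5188 0.5184 0.5176 0.5176 0.5164 0.5164 0.5164 0.516  0.5152
 0.5152]
0.5873983565107461 3.6600580044467965
0.516612389380531 3.658108285759627
lane x at -.13: 0.55308521
```

step_arm([
  [1, 0, 0, -0.2, 0.3],
  [1, -10, 0, -0.2, 0.3],
  [1, -20, 0, -0.2, 0.3],
  [1.2, -30, 0, -0.2, 0.3],
  [1.2, -40, 0, -0.2, 0.3],
  [1.3, -50, 0, -0.2, 0.3],
  [1.3, -60, 0, -0.2, 0.3],
  [1.4, -70, 0, -0.2, 0.3],
  [1.4, -80, 0, -0.2, 0.3],
  [1.5, -90, 0, -0.2, 0.3],
  [1.5, -100, 0, -0.2, 0.3],
  [1.5, -100, 0, -0.2, 0.3],
])

```text
t: 10.25
eef_pos: [0.554, -0.1379, 0.0221]
tool_rot: [-0.001, 1.0, -0.025, -0.0]
contact_force: [-0.6, 0.8, -1.4]
gripper_width: 0.802
```

```bash
python3 mv.py .5524 -.1414 .022 -3.3;python3 - <<'E'
from station import bot
from fit import *
im=[]
for n in("side","top"):
    c=bot.read_camera(n);pickle.dump(c,open(f"pics/{n}9.pkl","wb"))
    im.append(rect(c,.46,.66,-.26,.16,.011,.0007)[:,:,::-1])
cv2.imwrite("pics/w9.png",np.vstack(im))
E
```

```text
t 10.25 pos [ 0.554  -0.1379  0.0221] yaw -2.82 w 0.802 F [-0.6  0.8 -1.4] q [-0.14  0.66  0.36  1.98 -0.41  0.58  0.45]
d mm [-1.4  3.6  0. ] spin 0.48
```

View pics/w9.png

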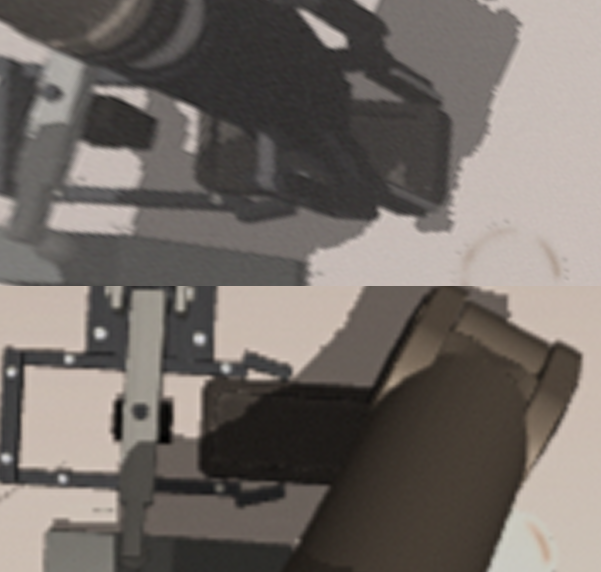

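step_arm([
  [-1, -5, 0, 0.3, 0.3],
  [-1.2, -15, 0, 0.4, 0.3],
  [-1.2, -25, 0, 0.4, 0.3],
  [-1.2, -35, 0, 0.4, 0.3],
  [-1, -45, 0, 0.4, 0.3],
  [-1, -55, 0, 0.4, 0.3],
  [-0.8, -65, 0, 0.4, 0.3],
  [-0.8, -72, 0, 0.4, 0.3],
  [-0.8, -72, 0, 0.4, 0.3],
])

```text
t: 11.1
eef_pos: [0.5573, -0.0666, 0.0223]
tool_rot: [-0.001, 1.0, -0.028, 0.0]
contact_force: [2.0, 1.5, -1.1]
gripper_width: 0.804
```

```bash
python3 mv.py .5566 -.0667 .022 -3.3;python3 - <<'E'
from station import bot
from fit import *
im=[]
for n in("side","top"):
    c=bot.read_camera(n);pickle.dump(c,open(f"pics/{n}10.pkl","wb"))
    im.append(rect(c,.46,.66,-.26,.16,.011,.0007)[:,:,::-1])
cv2.imwrite("pics/w10.png",np.vstack(im))
E
```

```text
t 11.1 pos [ 0.5573 -0.0666  0.0223] yaw -3.24 w 0.804 F [ 2.   1.5 -1.1] q [-0.27  0.65  0.37  2.   -0.42  0.57  0.33]
d mm [-0.7  0.2  0.3] spin 0.06
```

View pics/w10.png

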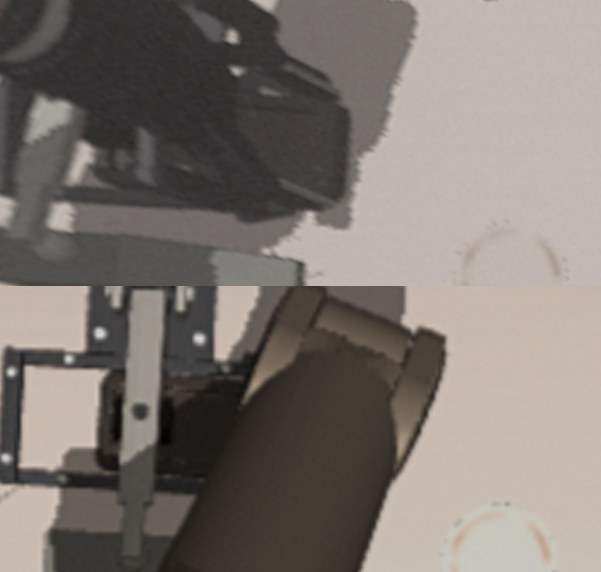

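step_arm([
  [0, 0, 0, 0, 0.15],
  [0, 0, 0, 0, 0.05],
  [0, 0, 0, 0, 0],
  [0, 0, -20, 0, 0],
  [0, 0, -50, 0, 0],
  [0, 15, -60, 0, 0.3],
  [0, 31, -60, 0, 0.6],
  [0, 31, -60, 0, 1],
  [0, 31, -60, 0, 1],
  [0, 31, -60, 0, 1],
  [0, 31, -60, 0, 1],
  [0, 31, -60, 0, 1],
])

```text
t: 12.2
eef_pos: [0.5545, -0.0994, 0.0817]
tool_rot: [-0.0, 1.0, -0.029, -0.001]
contact_force: [0.0, 0.4, 0.2]
gripper_width: 0.004
```

```bash
python3 - <<'E'
import numpy as np
O=np.array([.5636,.0581]);ye=np.array([.0572,.9984])
for y in (-.160,-.094): print(O+y*ye)
E
python3 mv.py .5544 -.1016 .028 -3.3;python3 - <<'E'
from station import bot
from fit import *
im=[]
for n in("side","top"):
    c=bot.read_camera(n);pickle.dump(c,open(f"pics/{n}11.pkl","wb"))
    im.append(rect(c,.46,.66,-.26,.16,.011,.0007)[:,:,::-1])
cv2.imwrite("pics/w11.png",np.vstack(im))
E
```

```text
[ 0.554448 -0.101644]
[ 0.5582232 -0.0357496]
t 12.2 pos [ 0.5545 -0.0994  0.0817] yaw -3.35 w 0.004 F [0.  0.4 0.2] q [-0.27  0.56  0.44  1.98 -0.36  0.68  0.34]
d mm [ 0.1  2.2 53.7] spin -0.05
```

View pics/w11.png

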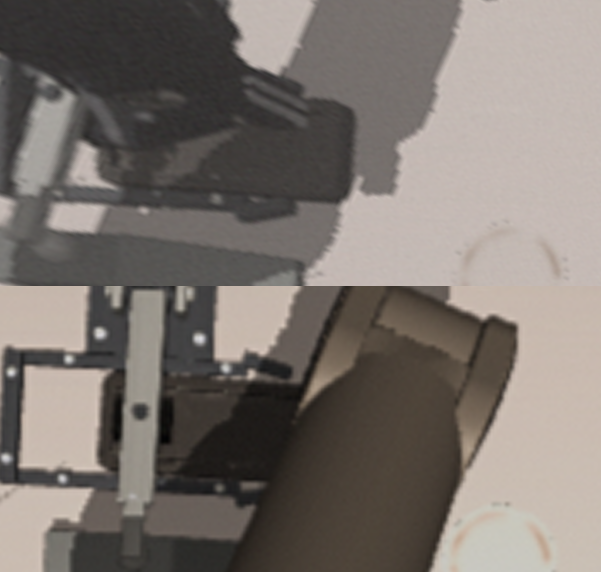

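step_arm([
  [0, 10, 0, 0, 1],
  [0, 10, 20, 0, 1],
  [0, 10, 40, 0, 1],
  [0, 10, 53, 0, 1],
  [0, 10, 53, 0, 1],
])

```text
t: 12.72
eef_pos: [0.5522, -0.1103, 0.0268]
tool_rot: [-0.0, 1.0, -0.03, -0.002]
contact_force: [-1.2, 0.7, -0.8]
gripper_width: 0.0
```

```bash
python3 mv.py .5582 -.0357 .028 -3.3;python3 - <<'E'
from station import bot
from fit import *
c=bot.read_camera("side")
cv2.imwrite("pics/w12.png",cv2.resize(c["frame"][160:320,220:400,::-1],None,fx=3.6,fy=3.6,interpolation=cv2.INTER_CUBIC))
E
```

```text
t 12.72 pos [ 0.5522 -0.1103  0.0268] yaw -3.41 w 0.0 F [-1.2  0.7 -0.8] q [-0.2   0.64  0.38  1.99 -0.41  0.58  0.4 ]
d mm [  1.5 -74.9  -1.2] spin -0.11
```

View pics/w12.png

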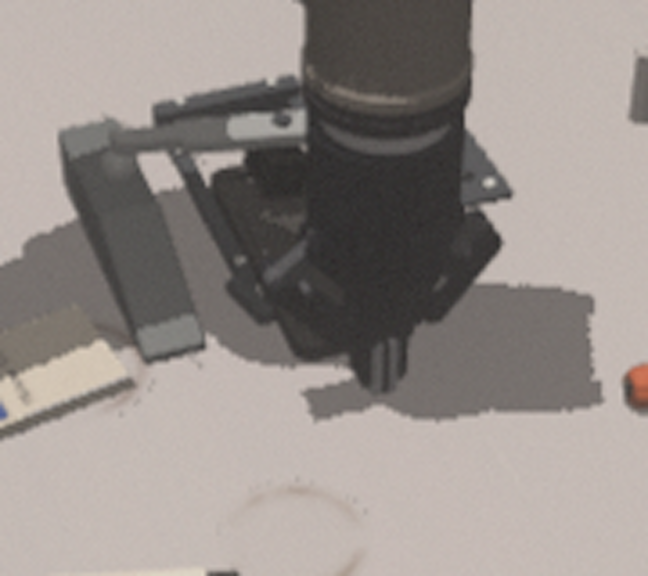

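step_arm([
  [1, -6, 0, 0, 1],
  [1.5, -12, 0, 0, 1],
  [1.5, -18, 0, 0, 1],
  [1.5, -24, 0, 0, 1],
  [1.5, -30, 0, 0, 1],
  [1.5, -36, 0, 0, 1],
  [1.5, -42, 0, 0, 1],
  [1.5, -48, 0, 0, 1],
  [1.5, -54, 0, 0, 1],
  [1.5, -60, 0, 0, 1],
  [1.5, -66, 0, 0, 1],
  [1.5, -66, 0, 0, 1],
])

```text
t: 13.77
eef_pos: [0.5592, -0.0422, 0.029]
tool_rot: [-0.001, 1.0, -0.029, -0.001]
contact_force: [-0.1, 0.7, 0.0]
gripper_width: 0.001
```

```bash
python3 mv.py .5582 -.0357 .028 -3.3;python3 - <<'E'
from station import bot
from fit import *
im=[]
for n in("side","top"):
    c=bot.read_camera(n);pickle.dump(c,open(f"pics/{n}13.pkl","wb"))
    im.append(rect(c,.46,.66,-.20,.17,.011,.0005)[100 if n=="side" else 60:,:,::-1][:290])
cv2.imwrite("pics/w13.png",np.vstack(im))
E
```

```text
t 13.77 pos [ 0.5592 -0.0422  0.029 ] yaw -3.28 w 0.001 F [-0.1  0.7  0. ] q [-0.33  0.64  0.39  2.   -0.42  0.58  0.29]
d mm [-1.3 -6.4  1. ] spin 0.02
```

View pics/w13.png

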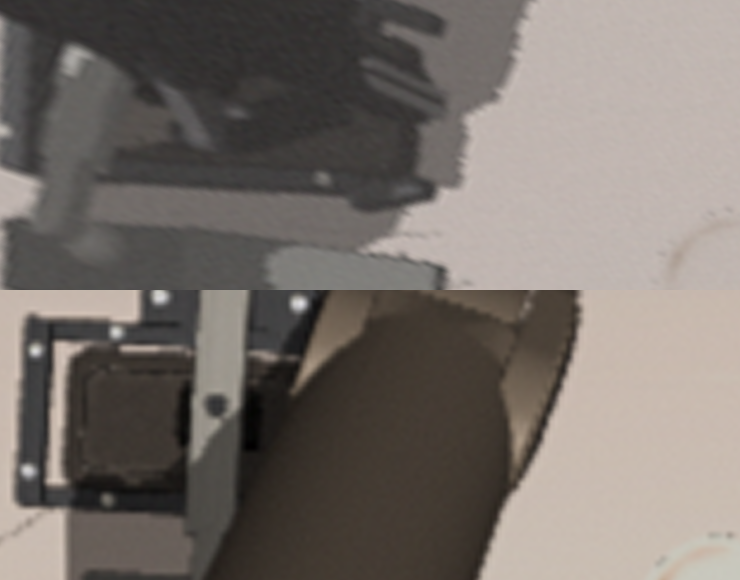

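step_arm([
  [0, -2.5, 0, 0, 1],
  [0, -5, 0, 0, 1],
  [0, -6.5, 0, 0, 1],
  [0, -8, 0, 0, 1],
  [0, -9, 0, 0, 1],
  [0, -9, 0, 0, 1],
])

```text
t: 14.37
eef_pos: [0.5601, -0.0351, 0.0292]
tool_rot: [-0.0, 1.0, -0.03, -0.0]
contact_force: [-0.0, -0.2, 0.6]
gripper_width: 0.001
```

```bash
python3 mv.py
```

```text
t 14.37 pos [ 0.5601 -0.0351  0.0292] yaw -3.39 w 0.001 F [-0.  -0.2  0.6] q [-0.34  0.64  0.39  2.   -0.42  0.58  0.27]
```

step_arm([
  [0, -1, 0, 0, 1],
  [0, -2, 0, 0, 1],
  [0, -2, 0, 0, 1],
])

```text
t: 14.62
eef_pos: [0.5601, -0.034, 0.0293]
tool_rot: [0.0, 1.0, -0.03, -0.0]
contact_force: [-0.3, -1.9, -0.5]
gripper_width: 0.004
```

step_arm([
  [0, -1, 0, 0, 1],
  [0, -2, 0, 0, 1],
  [0, -2, 0, 0, 1],
])

```text
t: 14.87
eef_pos: [0.5599, -0.0336, 0.0293]
tool_rot: [0.001, 1.0, -0.031, -0.0]
contact_force: [-0.7, -6.5, -1.2]
gripper_width: 0.001
```

```bash
python3 mv.py;python3 - <<'E'
from station import bot
from fit import *
im=[]
for n in("side","top"):
    c=bot.read_camera(n);pickle.dump(c,open(f"pics/{n}13.pkl","wb"))
    im.append(rect(c,.46,.66,-.20,.17,.011,.0005)[100 if n=="side" else 60:,:,::-1][:290])
cv2.imwrite("pics/w14.png",np.vstack(im))
E
```

```text
t 14.87 pos [ 0.5599 -0.0336  0.0293] yaw -3.51 w 0.001 F [-0.7 -6.5 -1.2] q [-0.35  0.64  0.39  2.   -0.42  0.58  0.27]
```

View pics/w14.png

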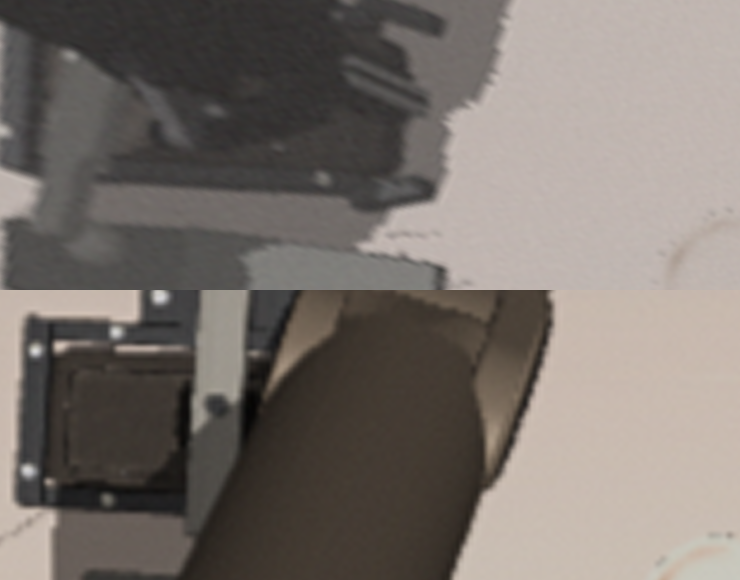

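step_arm([
  [0, -1.5, 0, 0, 1],
  [0, -1.5, 0, 0, 1],
  [0, 5, 0, 0, 1],
  [0, 25, 0, 0, 1],
  [0, 30, -30, 0, 1],
  [0, 30, -65, 0, 0.8],
  [0, 30, -100, 0, 0.4],
  [0, 30, -120, 0, 0.4],
  [0, 30, -120, 0, 0.4],
])

```text
t: 15.72
eef_pos: [0.5616, -0.0613, 0.1539]
tool_rot: [-0.001, 1.0, -0.03, 0.004]
contact_force: [1.3, -0.6, 0.2]
gripper_width: 0.564
```

```bash
python3 mv.py .4719 .1106 .148 -3.25;python3 - <<'E'
from station import bot
from fit import *
im=[]
for n in("side","top"):
    c=bot.read_camera(n);pickle.dump(c,open(f"pics/{n}15.pkl","wb"))
    print(n,wedgefit(c,(.467,.045,-.056)))
    im.append(rect(c,.46,.66,-.20,.17,.011,.0005)[100 if n=="side" else 60:,:,::-1][:290])
cv2.imwrite("pics/w15.png",np.vstack(im))
E
```

```text
t 15.72 pos [ 0.5616 -0.0613  0.1539] yaw -3.4 w 0.564 F [ 1.3 -0.6  0.2] q [-0.4   0.45  0.51  1.95 -0.3   0.81  0.22]
d mm [ -99.8 -166.3    5.5] spin -0.15
side (array([0.46733101, 0.04496068]), np.float64(-3.1646738950683972), np.float64(0.0042100129955273844))
top (array([0.46683093, 0.04293678]), np.float64(-3.119902237311869), np.float64(0.005328167708603679))
```

View pics/w15.png

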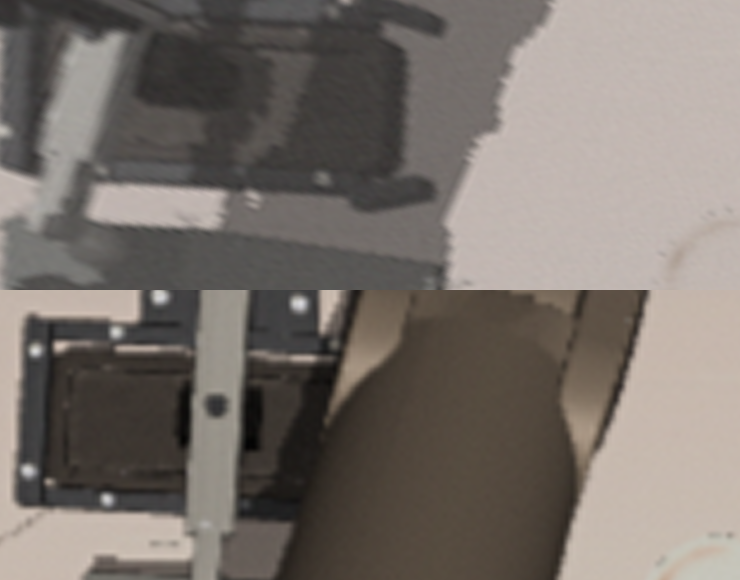

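The tray is home. Its leading end meets the stop at column 50, and the push stopped there at 6.5 N. The wedge still holds the arm up, so I'll go back to its rear end.

step_arm([
  [-17, -28, 0, 0, 0.4],
  [-34, -56, 0, 0, 0.4],
  [-50, -84, 0, 0, 0.4],
  [-67, -112, 0, 0, 0.4],
  [-84, -140, 0, 0, 0.4],
  [-100, -166, 5, 0, 0.4],
  [-100, -166, 5, 0, 0.4],
  [-100, -166, 5, 0, 0.4],
  [-100, -166, 5, 0, 0.4],
])

```text
t: 16.57
eef_pos: [0.4682, 0.1098, 0.1435]
tool_rot: [0.0, 1.0, -0.03, -0.001]
contact_force: [-0.2, -1.0, -0.3]
gripper_width: 0.597
```

```bash
python3 mv.py .4719 .1106 .0335 -3.25
```

```text
t 16.57 pos [0.4682 0.1098 0.1435] yaw -3.39 w 0.597 F [-0.2 -1.  -0.3] q [-0.78  0.34  0.5   2.14 -0.24  0.72 -0.18]
d mm [  3.8  -1.1 110. ] spin -0.14
```

step_arm([
  [3.5, -1, 0, 0, 0.4],
  [3.5, -1, 25, 0, 0.4],
  [3.5, -1, 55, 0, 0.4],
  [3.5, -1, 85, 0, 0.4],
  [3.5, -1, 109, 0, 0.4],
  [3.5, -1, 109, 0, 0.4],
  [3.5, -1, 109, 0, 0.7],
  [3.5, -1, 109, 0, 0.8],
  [3.5, -1, 109, 0, 0.8],
  [3.5, -1, 109, 0, 0.8],
], newtons=40)

```text
t: 17.4
eef_pos: [0.4728, 0.1104, 0.0363]
tool_rot: [-0.0, 1.0, -0.03, 0.001]
contact_force: [0.5, -2.3, -7.0]
gripper_width: 0.416
```

```bash
python3 mv.py .4840 .3055 .0335 -3.25
```

```text
t 17.4 pos [0.4728 0.1104 0.0363] yaw -3.46 w 0.416 F [ 0.5 -2.3 -7. ] q [-0.65  0.54  0.37  2.17 -0.4   0.49 -0.04]
d mm [  -0.6 -195.4    2.8] spin -0.21
```

step_arm([
  [0, -4, 1.5, 0, 0.8],
  [0, -12, 2, 0, 0.8],
  [0, -20, 2, 0, 0.8],
  [0, -28, 2, 0, 0.8],
  [0, -36, 2, 0, 0.8],
  [0, -44, 2, 0, 0.8],
  [0, -52, 2, 0, 0.8],
  [0, -60, 2, 0, 0.8],
  [0, -68, 2, 0, 0.8],
  [0, -76, 2, 0, 0.8],
  [0, -84, 2, 0, 0.8],
  [0, -92, 2, 0, 0.8],
  [0, -100, 2, 0, 0.8],
  [0, -108, 2, 0, 0.8],
  [0, -118, 2, 0, 0.8],
  [0, -128, 2, 0, 0.8],
  [0, -140, 2, 0, 0.8],
  [0, -150, 2, 0, 0.8],
  [0, -150, 2, 0, 0.8],
])

```text
t: 18.98
eef_pos: [0.4829, 0.2628, 0.0355]
tool_rot: [-0.001, 1.0, -0.029, 0.002]
contact_force: [-0.6, -0.8, 9.2]
gripper_width: 0.408
```

```bash
python3 mv.py .43 .32 .0335 -3.25
```

```text
t 18.98 pos [0.4829 0.2628 0.0355] yaw -3.33 w 0.408 F [-0.6 -0.8  9.2] q [-0.91  0.61  0.39  2.03 -0.42  0.57 -0.29]
d mm [-56.1 -54.    2. ] spin -0.08
```

step_arm([
  [-5, -6, -1.5, 0, 0.8],
  [-12, -12, -1.5, 0, 0.8],
  [-19, -19, -1.5, 0, 0.8],
  [-26, -26, -1.5, 0, 0.8],
  [-33, -33, -1.5, 0, 0.8],
  [-40, -40, -1.5, 0, 0.8],
  [-48, -47, -1.5, 0, 0.8],
  [-56, -54, -1.5, 0, 0.8],
  [-56, -54, -1.5, 0, 0.8],
  [-56, -54, -1.5, 0, 0.8],
  [-56, -54, -1, 0, 0.6],
  [-56, -54, -1, 0, 0.45],
  [-56, -54, -1, 0, 0.35],
  [-56, -54, -20, 0, 0.3],
  [-56, -54, -50, 0, 0.3],
  [-56, -54, -85, 0, 0.3],
  [-56, -54, -120, 0, 0.3],
  [-56, -54, -150, 0, 0.3],
  [-56, -54, -150, 0, 0.3],
])

```text
t: 20.57
eef_pos: [0.4305, 0.3204, 0.1885]
tool_rot: [-0.004, 1.0, -0.03, 0.003]
contact_force: [0.6, 0.7, -0.7]
gripper_width: 0.7
```

```bash
python3 mv.py;python3 - <<'E'
from station import bot
from fit import *
for n in("side","top"):
    c=bot.read_camera(n);pickle.dump(c,open(f"pics/{n}16.pkl","wb"))
    print(n,wedgefit(c,(.425,.255,-.056)))
    cv2.imwrite(f"pics/{n}16.png",cv2.resize(c["frame"][100:380,60:460,::-1],None,fx=2,fy=2))
E
```

```text
t 20.57 pos [0.4305 0.3204 0.1885] yaw -3.4 w 0.7 F [ 0.6  0.7 -0.7] q [-1.21  0.36  0.56  1.99 -0.25  0.86 -0.57]
side (array([0.42213132, 0.25372962]), np.float64(-3.571290766402753), np.float64(0.0019229673587548622))
top (array([0.42098894, 0.25510765]), np.float64(-3.3211607928599154), np.float64(0.003294326113536026))
```

View pics/side16.png

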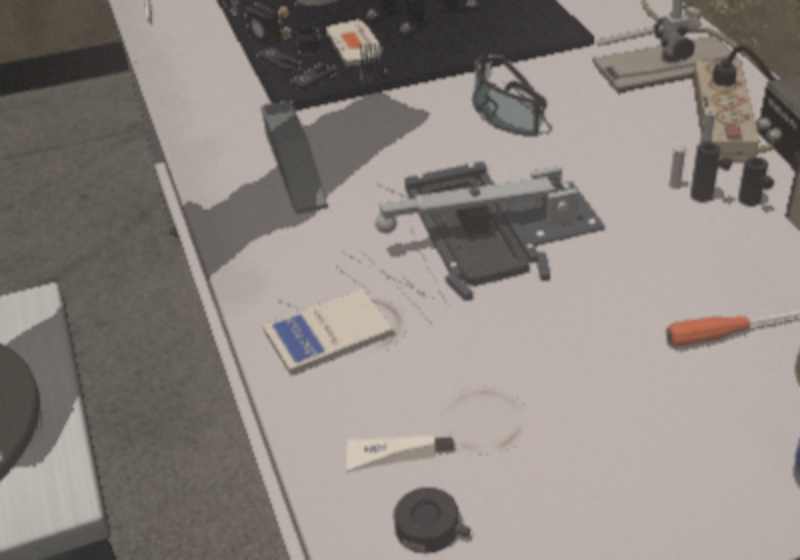

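View pics/top16.png

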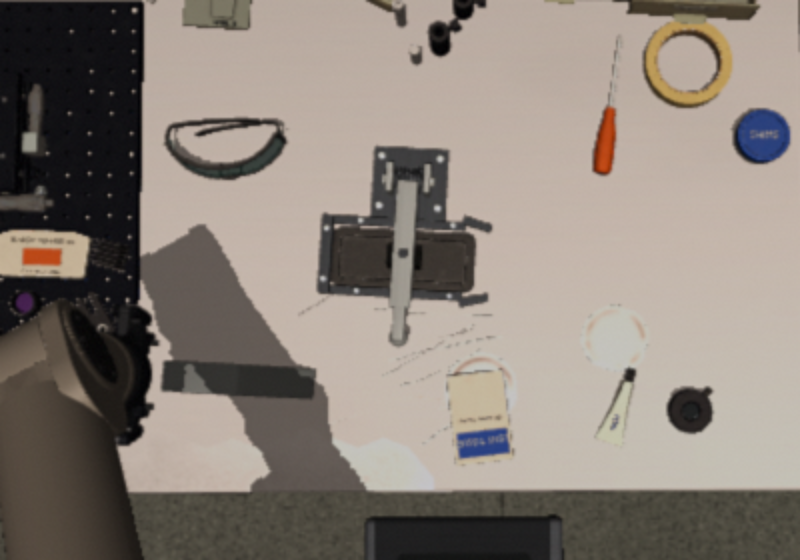

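```bash
python3 - <<'E'
from fit import *
c=pickle.load(open("pics/top16.pkl","rb"));c0=pickle.load(open("pics/top0.pkl","rb"))
r=rect(c,.5,.63,-.06,.18,.011,.0003);cv2.imwrite("pics/w17.png",r[:,:,::-1])
r2=rect(c,.5,.63,-.06,.18,.011,.0003);g=cv2.GaussianBlur(r2.max(-1),(3,3),0)
for x in(.545,.555,.575,.585):
    row=g[int((.63-x)/.0003)].astype(int);print(x,row[80:150:3],"rear y",[round(.18-k*.0003,4) for k in np.where(np.diff((row>110).astype(int))!=0)[0]])
s0=pickle.load(open("pics/side0.pkl","rb"));s1=pickle.load(open("pics/side16.pkl","rb"))
d=cv2.absdiff(s0["frame"],s1["frame"]).max(-1)
for nm,X in dict(tissue=(.40,-.03),glue=(.40,-.20),meter=(.39,-.29),tin=(.713,-.37),drv=(.70,-.18),gog=(.69,.28)).items():
    u,v=proj(s0,np.array([*X,.01])).astype(int);print(nm,(d[v-15:v+15,u-20:u+20]>50).mean())
P=cloud(s1);print("nose-bar top z near front",[np.percentile(cloud(q)[...,2][m],90) for q in(c0,c) for m in [(abs(cloud(q)[...,0]-.475)<.008)&(abs(cloud(q)[...,1]-.063)<.008)]])
E
```

```text
0.545 [70 70 68 66 67 65 57 49 42 41 43 46 49 53 55 56 57 59 58 52 44 42 48 58] rear y [np.float64(0.1614), np.float64(0.0747), np.float64(0.0513), np.float64(-0.0222)]
0.555 [62 62 62 63 64 64 62 59 52 44 38 38 42 48 52 55 57 58 56 50 43 41 47 55] rear y [np.float64(0.1608), np.float64(0.0741), np.float64(0.0504), np.float64(-0.0231)]
0.575 [61 60 62 63 64 64 66 66 58 48 38 35 38 43 47 52 55 56 58 62 65 65 62 58] rear y [np.float64(0.1599), np.float64(0.0723), np.float64(0.0648), np.float64(0.0573), np.float64(0.0498), np.float64(-0.0243)]
0.585 [58 57 59 60 62 64 66 67 62 55 47 39 35 34 39 45 50 52 54 56 56 53 47 44] rear y [np.float64(0.1593), np.float64(0.0723), np.float64(0.0486), np.float64(-0.024)]
tissue 0.0
glue 0.0
meter 0.0
tin 0.0
drv 0.0
gog 0.0
nose-bar top z near front [np.float64(0.04778754888704516), np.float64(0.06331760159915248)]
```

View pics/w17.png

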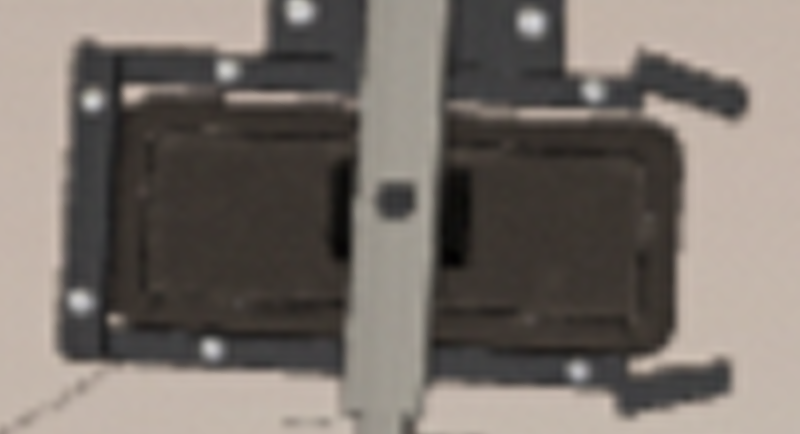

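```bash
python3 -c "
from station import bot
print(bot.hand_in())"
```

```text
the job is handed in; nothing more can be done
None
```

The tray is clamped in the fixture, and I handed the job in at about 20.7 s of the 72 s allowed. I slid the wedge under the ball to hold the arm up. Then I slid the tray by its rear end into the lane, pushed it the last stretch with closed fingers, and drew the wedge out.

- **Tray:** it stopped against the end stop at 6.5 N, and I pressed it 1.5 mm further before backing off. In the last top picture its leading end meets the stop face with no visible gap.
- **Arm:** the front of the arm sits about 16 mm above its shut height, which matches the pad resting on the tray (0.09 rad).
- **Wedge:** it stands on its base at about (0.42, 0.25) m, well clear of the fixture.
- **Bystanders:** the side picture showed no change around any of the six between start and end.
- **Robot:** the gripper was open and about 0.19 m up, touching nothing. The highest contact force I read was about 9 N; forces were read only at the end of each move.

The two cameras differed by 1 to 3 mm on the tray and wedge positions. The top camera read the worktop about 2 mm high. No check failed.

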